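# Clear the offcuts and feed the plate under the reader

## Task

With the scraper block, not with the fingers, wipe all four brass offcuts off the white plate into the grey catch trough along the bench's side; then push the cleared plate, flat in its guides, under the low reader bridge until it meets the end stop. Put the scraper back standing on its cork pad, and leave everything else on the table as it is.

Things in the scene. Friction and masses are not known exactly. Their poses are not given: they have to be found in the camera images.
- bed: Fixed reader bench. Origin on the table top; z up, +y the way the plate travels, -x the side with the trough, facing the robot. Grey metal bed, floor 30 mm above the table, x +-74.5, y -200 (open end) to +210 mm. Two steel guide strips along it: inner faces x = +-66.5, outer faces x = +-74.5 (flush with the bed's sides), tops 40 mm above the table.
- trough (a point): Centre of the inner floor of the grey catch trough along the bench's -x side (bench x = -115.5, y = -100 mm), 4 mm above the table. Inside it is 82 (x) x 222 (y) mm; it begins right at the bed's side, and its rim, 30 mm above the table, is lower than the plate. Axes as the bench's.
- bridge (a point): Middle of the underside of the low reader bridge (bench x = 0, y = +120 mm), 46 mm above the table, 4 mm over the plate's top. The bridge spans bench y = +90 to +150, x = +-107.5 mm; its body rises to 106 mm, its posts to 110 mm, the round head on it to 176 mm above the table.
- stop (a point): Top middle of the face of the end stop on the bed (bench x = 0, y = +195 mm), 40 mm above the table; the plate's leading edge meets it, beyond the bridge.
- plate: Loose white flat plate in the guides, 130 (x) x 150 (y) x 12 mm, about 0.5 kg; origin at its underside's centre, 30 mm above the table; axes as the bench's. Its top is 42 mm above the table, 2 mm above the guides; 1.5 mm play each side; slides with plain friction. Starts near bench y = -100; against the stop its centre is at y = +120 mm and its rear edge at y = +45 mm, short of the bridge.
- chip_square: Loose brass offcut on the plate, 24 x 22 x 6 mm; origin at the centre of its underside.
- chip_strip: Loose brass offcut on the plate, a strip 34 x 12 x 6 mm; origin at the centre of its underside.
- chip_angle: Loose brass offcut on the plate, L-shaped, 28 x 26 x 6 mm; origin at the middle of its outline, on the underside.
- chip_disc: Loose brass offcut on the plate, a disc 24 mm across, 6 mm thick; origin at the centre of its underside.
- scraper_grip (a point): Centre of the scraper's wooden handle, 46 mm above its underside. The scraper (0.18 kg) stands upright on the cork pad: a grey foot 36 (x) x 90 (y) x 22 mm high with flat upright faces; on it an upright handle 20 (x) x 60 (y) mm, from 22 to 67 mm above the underside. x is its thin direction (grip across it from above), y its long one. Its long faces wipe; its ends can push.
- pad: Fixed cork pad flat on the table, 130 (x) x 150 (y) x 3 mm; origin at the centre of its underside.
- pebble_a: Bystander: grey river pebble, about 74 mm across and 34 mm high, in front of the bench on the right; origin at its underside.
- pebble_b: Bystander: smaller reddish pebble, about 63 mm across, 31 mm high, behind the bench; origin at its underside.
- dish: Bystander: white shallow dish, 170 mm across, 18 mm high, behind the bench; origin at its underside.
- pot: Bystander: white open cup, 72 mm across, 70 mm high, beyond the cork pad; origin at its underside.
- scissors: Bystander: scissors lying flat, about 155 mm long, 10 mm high; origin at its underside.
- pencil: Bystander: pencil lying on the table, 170 mm long, 8 mm thick; origin at its underside.
- cutter: Bystander: utility knife lying on the table, 150 mm long, 12 mm high, on the robot's side of the cork pad; origin at its underside.
Things that resemble listed ones, but are neither listed nor needed, are in the scene too. Leave any black, green or turquoise look-alike of the part that bears scraper_grip alone.

How it is judged (in metres and radians):
On the way, in this order (a step that is already met when the one before it is completed fails the run):
1. all four offcuts lie in the catch trough (x of chip_square in the frame of bed between -0.162 and -0.0745 m and y of chip_square in the frame of bed between -0.216 and 0.016 m and z of each of chip_square, chip_strip, chip_angle, chip_disc in the frame of bed below 0.032 m and x of chip_strip in the frame of bed between -0.162 and -0.0745 m and y of chip_strip in the frame of bed between -0.216 and 0.016 m and x of chip_angle in the frame of bed between -0.162 and -0.0745 m and y of chip_angle in the frame of bed between -0.216 and 0.016 m and x of chip_disc in the frame of bed between -0.162 and -0.0745 m and y of chip_disc in the frame of bed between -0.216 and 0.016 m), for 0.2 s.
2. the plate is under the bridge, against the end stop (y of plate in the frame of bed above 0.115 m and z of plate in the frame of bed between 0.026 and 0.034 m), for 0.2 s.
At the end, for the whole second after the job is handed in: All four offcuts lie at rest in the catch trough, the plate lies flat in its guides under the bridge within 5 mm of the end stop, and the released scraper stands upright (within 0.1 rad) with its middle over the cork pad (all of step 1 and all of step 2 and linear speed of plate below 0.01 m/s and linear speed of each of chip_square, chip_strip, chip_angle, chip_disc below 0.02 m/s and angle between scraper_grip's own z axis and vertical below 0.1 rad and height (world z) of scraper_grip between 0.045 and 0.053 m and x of scraper_grip in the frame of pad between -0.065 and 0.065 m and y of scraper_grip in the frame of pad between -0.075 and 0.075 m); the robot touches nothing.
It fails at once if the fingers touch an offcut (contact force between the fingers and chip_square above 0.3 N or contact force between the fingers and chip_strip above 0.3 N or contact force between the fingers and chip_angle above 0.3 N or contact force between the fingers and chip_disc above 0.3 N).
It fails at once if the plate is lifted or tipped out of its guides (10 mm or 0.1 rad) (z of plate in the frame of bed above 0.04 m or angle between plate's own z axis and vertical above 0.1 rad).
It fails at once if a bystander is moved more than 25 mm (distance of any of pebble_a, pebble_b, dish, pot, scissors, pencil, cutter from where it was at the start of the episode above 0.025 m).
It also fails if it takes over 58 s, if anything falls off the work surface, if the arm or the gripper's body presses on something with over 40 N, if the wrist force passes 120 N, or if a joint passes its speed limit or range.

## Robot

A 6-joint arm with a two-finger parallel gripper is mounted at the origin on the work surface. World frame = base frame: x ahead of the robot, y to its left, z up, the work surface at z = 0. Lengths are in m, angles in degrees, forces in N, time in s.
With the tool pointing down it reaches from about 0.275 to 0.725 m from the base axis. Payload 15.9 kg.
Tool frame: the origin (TCP) lies on the centre line of the jaws, within the pads' length; the fingertips stand 8 mm ahead of it and the grasp point (between the pads) lies 11 mm behind it; z points along the fingers, y is the direction in which the jaws open and shut (so a half turn about z gives the same grasp; the last joint's range is limited). The gripper opens to 85 mm and grips with 20 to 120 N. Pads are 22 mm wide; open, the fingers measure 114 mm over their backs; the gripper's body (76 mm by 85 mm) begins 54 mm behind the grasp point. The pads swing forward as they close: fully open they stand 13 mm farther back than shut.
Start: joints at [67.265, 12.198, -1.971, 75.831, 0, 90], TCP at [0.193, 0.461, 0.239] pointing down, gripper open.
Joint ranges: [-170.91, 170.91], [-42.67, 98.43], [-65.05, 77.54], [-120.47, 116.71], [-90, 82.35], [-180, 180]. Speed limits (degrees/s): [108.29, 108.29, 136.94, 147.25, 180, 180].

## Interface

Orientations are given as a 3x3 rotation matrix whose columns are the frame's x, y, z axes.
In Python, from bench import ctrl gives the robot as it stands. The module is installed in compiled form; this text tells all that it offers.
- The arm moves only by the shell command python3 -m jog 'ROWS' [FORCE]. ROWS is JSON, a list that holds one entry, the list of rows, each a list of 5 numbers: the shift along the tool's x, y, z in cm, then the turn about the tool's z in degrees, then the finger opening in cm, from 0 to 8.54. In form: [[[tx, ty, tz, yaw, hand], ...]]. A call has 1 to 5 rows; each row is the pose to reach, as a shift and turn from the pose commanded when the call began, along the tool's axes at that moment; what a row does not reach only later rows make up. A row lasts 1/12 s, in which the tool goes at most 41.7 mm and 7.16 degrees, less where a joint would pass 70% of its speed; a pose out of reach is approached as far as the arm can. A call with a gripper value outside its range is refused whole. The fingers move at their own pace and stop on an object; FORCE is the grip in N (left out, the last holds). Time passes only in rows, so rows that repeat a pose let the fingers close. It gives the time, the measured TCP pose, the force and the opening at its end, in the units of the state.
- ctrl.get_obs(): the state, without advancing time (a new reading comes with each control period).
- ctrl.grab_frame(name): name is "scene" or "top" or "wrist"; returns the picture (400x640x3 uint8, blue, green, red); there is no depth.
- ctrl.camera_info(name): a dict with "fx", "fy", "cx", "cy" (pixels), "k1" (the pictures are not rectified: a ray, as slopes to the right and down, at radius r is drawn at 1 + k1 r^2 times it, then the intrinsics apply), "xyz" and "attitude" of the camera in the world; the wrist camera has in their place "hand_eye" (4x4, takes a point from camera to tool coordinates, whose origin is the TCP and whose axes are the flange's). Camera axes: x right, y down, z forward; pixel columns grow to the right and rows downward; lengths in m; the calibration is good to about 2 mm. A picture is of the moment at which its call begins: read the wrist's pose just before it. camera_info takes no time and is no camera call.
- ctrl.close_job(): hands the job in, once; it reports no verdict.
The state is a dict: "t": time; "joint_positions": joint angles; "joint_vel": joint speeds; "tau": joint torques, N m; "eef_pos": TCP position; "orientation": TCP orientation; "wrist_force": force on the tool from outside, world axes, zero at the start; "wrist_torque": the same for the moment, N m; "finger_gap": finger opening in m.
Only numpy, scipy, OpenCV 4.12 (cv2) and the standard library are available. Lean on these libraries where they do the work, as an engineer would, in place of code of your own. Each camera call takes 0.05 s, during which the arm holds its last target. There are 200 camera calls.

## Working session

There is one attempt and no reset: what is moved stays moved. The work goes in short steps, Python scripts to look and compute and a shell command to move; the robot and the scene stay as the last step left them, time stands still between calls to the robot, and variables do not carry over. Pictures are saved under pics/ and viewed, about 8 in all and at most 12, crops included, and the job is handed in when it is done.

```bash
mkdir -p pics; cat > h.py <<'E'
import numpy as np, cv2
from bench import ctrl
def cam(name):
    c=ctrl.camera_info(name)
    if name=="wrist":
        o=ctrl.get_obs(); T=np.eye(4); T[:3,:3]=np.array(o["orientation"]); T[:3,3]=o["eef_pos"]
        M=T@np.array(c["hand_eye"]); R,p=M[:3,:3],M[:3,3]
    else: R,p=np.array(c["attitude"]),np.array(c["xyz"])
    return c,R,p
def ray(cm,u,v):
    c,R,p=cm; K=np.array([[c["fx"],0,c["cx"]],[0,c["fy"],c["cy"]],[0,0,1.]])
    d=cv2.undistortPointsIter(np.array([[[u,v]]],float),K,np.array([c["k1"],0,0,0.]),None,None,(3,100,1e-12))[0,0]
    return p,R@np.array([d[0],d[1],1])
def at(cm,u,v,z):
    p,d=ray(cm,u,v); return p+d*(z-p[2])/d[2]
def proj(cm,X):
    c,R,p=cm; q=R.T@(np.array(X)-p); x,y=q[0]/q[2],q[1]/q[2]; s=1+c["k1"]*(x*x+y*y)
    return c["fx"]*x*s+c["cx"],c["fy"]*y*s+c["cy"]
E
python3 - <<'E'
from h import *
for n in ("top","scene"):
    cv2.imwrite(f"pics/{n}0.png",cv2.resize(ctrl.grab_frame(n),(800,500)));c=ctrl.camera_info(n);print(n,c)
print(ctrl.get_obs())
E
```

```text
top {'fx': 388.2094211847163, 'fy': 388.2094211847163, 'cx': 318.33926375979706, 'cy': 196.5465477785829, 'k1': -0.09818853722933224, 'xyz': array([ 0.4755454 , -0.06625244,  1.34025079]), 'attitude': array([[ 0.01461539, -0.99918283,  0.03768366],
       [-0.99967861, -0.01538261, -0.02015071],
       [ 0.02071391, -0.03737704, -0.99908653]])}
scene {'fx': 497.8983474367117, 'fy': 497.8983474367117, 'cx': 315.79902303043116, 'cy': 192.56700524257874, 'k1': 0.015127580515890407, 'xyz': array([1.28815353, 0.52670847, 1.05362372]), 'attitude': array([[-0.62786297,  0.55789173, -0.54271992],
       [ 0.77831989,  0.452279  , -0.43550185],
       [ 0.00249794, -0.69584519, -0.71818746]])}
{'t': 0.1, 'joint_positions': array([ 6.72642889e+01,  1.22209846e+01, -2.00483363e+00,  7.58301070e+01,
       -9.26156180e-04,  9.00004853e+01]), 'joint_vel': array([ 0.00933582, -0.03383046,  0.1584633 ,  0.03989594, -0.04702718,
       -0.03864385]), 'tau': array([ 1.04576935e-03, -6.87255263e+01,  4.87801981e+01,  1.24899804e-02,
        7.31165119e-05,  2.21004548e-07]), 'eef_pos': array([0.19313186, 0.46087661, 0.23887304]), 'orientation': array([[-9.22294117e-01,  3.86488591e-01, -3.62328046e-04],
       [ 3.86488760e-01,  9.22293671e-01, -9.06483677e-04],
       [-1.61727348e-05, -9.76080280e-04, -9.99999524e-01]]), 'wrist_force': array([-0.44797611,  0.39709859, -0.81484617]), 'wrist_torque': array([ 0.03762294, -0.03378453,  0.00120349]), 'finger_gap': 0.08524237200767704}
```

View pics/top0.png

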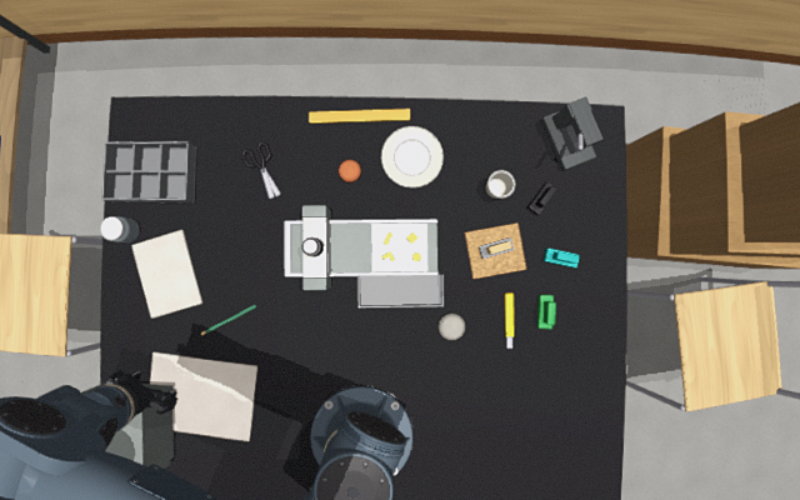

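View pics/scene0.png

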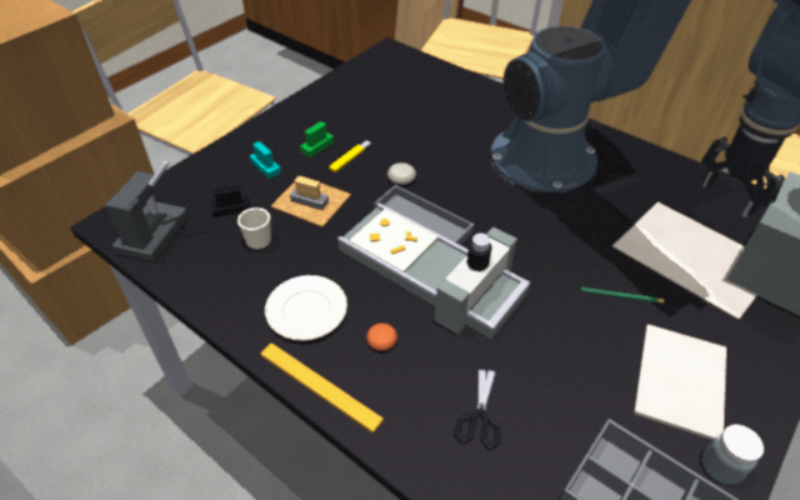

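```bash
python3 - <<'E'
from h import *
im=ctrl.grab_frame("top"); cm=cam("top")
# ortho at z=.042: col = (0.2 - y)*1000 *1.1 ; row=(0.62-x)*1100... 
S=1200
W,H=800,420
mx=np.zeros((H,W),np.float32);my=mx.copy()
for r in range(H):
    for c in range(W):
        mx[r,c],my[r,c]=proj(cm,[0.62-r/S,0.2-c/S,0.042])
cv2.imwrite("pics/ortho.png",cv2.remap(im,mx,my,cv2.INTER_CUBIC))
E
```

```text
(no output)
```

View pics/ortho.png

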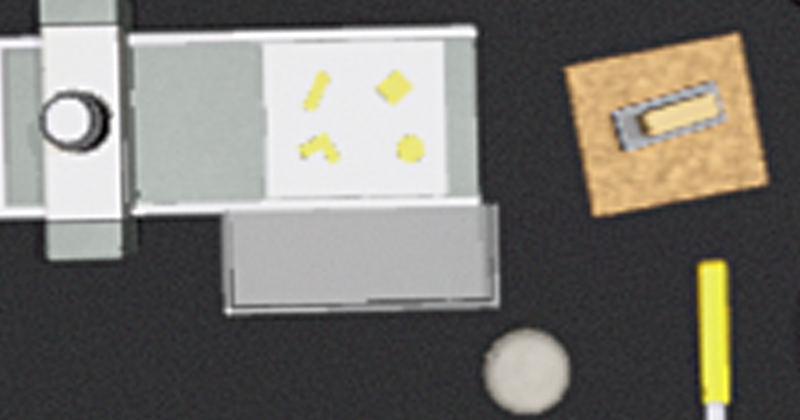

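```bash
cat >> h.py <<'E'
def go(x,y,z,ang):
    "tool-frame delta (cm,deg) to TCP target x,y,z with tool y axis at world angle ang"
    o=ctrl.get_obs(); R=np.array(o["orientation"]); p=np.array(o["eef_pos"])
    d=R.T@(np.array([x,y,z])-p)*100; a=np.degrees(np.arctan2(R[1,1],R[0,1]))
    print("t %.2f"%o["t"],"p",p.round(4),"ang %.2f"%a,"F",o["wrist_force"].round(1),"gap %.4f"%o["finger_gap"],"-> d",d.round(2),"yaw %.2f"%(a-ang))
E
python3 -m jog '[[[-62.2,-63,0,51.6,8.5],[-62.2,-63,0,51.6,8.5],[-62.2,-63,0,51.6,8.5],[-62.2,-63,0,51.6,8.5],[-62.2,-63,0,51.6,8.5]]]' 60
python3 -c "from h import *;go(.5,-.34,.25,15.7)"
```

```text
t: 0.57
eef_pos: [0.2709, 0.266, 0.2391]
orientation: [[-0.517, 0.856, -0.0], [0.856, 0.517, -0.0], [-0.0, -0.0, -1.0]]
wrist_force: [1.4, 0.7, 1.5]
finger_gap: 0.0848
t 0.57 p [0.2709 0.266  0.2391] ang 31.15 F [1.4 0.7 1.5] gap 0.0848 -> d [-63.72 -11.74  -1.08] yaw 15.45
```

```bash

python3 -m jog '[[[-63.7,-11.7,-1,15.4,8.5],[-63.7,-11.7,-1,15.4,8.5],[-63.7,-11.7,-1,15.4,8.5],[-63.7,-11.7,-1,15.4,8.5],[-63.7,-11.7,-1,15.4,8.5]]]' >/dev/null
python3 -c "from h import *;go(.5,-.34,.25,15.7);print(ctrl.camera_info('wrist'))"
```

```text
t 0.98 p [0.343  0.0799 0.2425] ang 16.04 F [0.8 1.2 0.1] gap 0.0850 -> d [-44.7    3.48  -0.75] yaw 0.34
{'fx': 289.3251393877442, 'fy': 289.3251393877442, 'cx': 318.1068400350065, 'cy': 200.67448995348516, 'k1': 0.010510301240184402, 'hand_eye': array([[-1.31029834e-04, -9.53677822e-01, -3.00829843e-01,
         7.84707861e-02],
       [ 9.99998868e-01, -5.75877694e-04,  1.39006189e-03,
         6.78898711e-04],
       [-1.49891239e-03, -3.00829320e-01,  9.53676818e-01,
        -1.35304490e-01],
       [ 0.00000000e+00,  0.00000000e+00,  0.00000000e+00,
         1.00000000e+00]])}
```

```bash

python3 -m jog '[[[-20,4.5,0,0,8.5],[-20,4.5,0,0,8.5],[-20,4.5,0,0,8.5],[-20,4.5,0,0,8.5],[-20,4.5,0,0,8.5]]]' >/dev/null
python3 -m jog '[[[0,3,0,0.3,8.5],[0,3,0,0.3,8.5],[0,3,0,0.3,8.5]]]' >/dev/null
cat > ortho.py <<'E'
from h import *
import sys
# usage: out z xmax ymax S  (800x600)
out,z,x1,y1,S,W,H=sys.argv[1],*map(float,sys.argv[2:6]),int(sys.argv[6]),int(sys.argv[7])
cm=cam("wrist"); im=ctrl.grab_frame("wrist")
np.savez(out+".npz",im=im,R=cm[1],p=cm[2])
mx=np.zeros((H,W),np.float32);my=mx.copy()
for r in range(H):
    for c in range(W): mx[r,c],my[r,c]=proj(cm,[x1-r/S,y1-c/S,z])
cv2.imwrite(out+".png",cv2.remap(im,mx,my,cv2.INTER_CUBIC)); print(cm[2])
E
python3 ortho.py pics/w1 .042 .62 .05 2000 620 480
python3 -c "from h import *;go(.5,-.34,.25,15.7)"
```

```text
[ 0.45038792 -0.01444803  0.37693719]
t 1.70 p [ 0.4701 -0.0897  0.2419] ang 15.75 F [-0.6 -0.5  0.1] gap 0.0848 -> d [-24.9   -3.92  -0.82] yaw 0.05
```

View pics/w1.png

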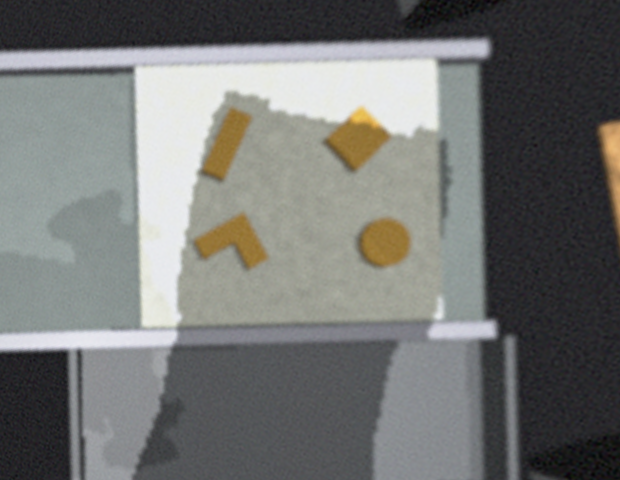

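```bash

python3 -m jog '[[[-26.3,-1,0,0,8.5],[-26.3,-1,0,0,8.5],[-26.3,-1,0,0,8.5],[-26.3,-1,0,0,8.5],[-26.3,-1,0,0,8.5]]]' >/dev/null
python3 -m jog '[[[-6,-1,3,0,8.5],[-6,-1,3,0,8.5],[-6,-1,3,0,8.5],[-6,-1,3,0,8.5]]]' >/dev/null
python3 ortho.py pics/w2 .025 .63 -.24 2500 600 500
python3 -c "from h import *;go(.524,-.361,.2,15.7)"
```

```text
[ 0.50470554 -0.27711746  0.34699129]
t 2.50 p [ 0.5255 -0.3519  0.2126] ang 15.76 F [-0.   0.5  1.1] gap 0.0848 -> d [-0.83 -0.39  1.25] yaw 0.06
```

View pics/w2.png

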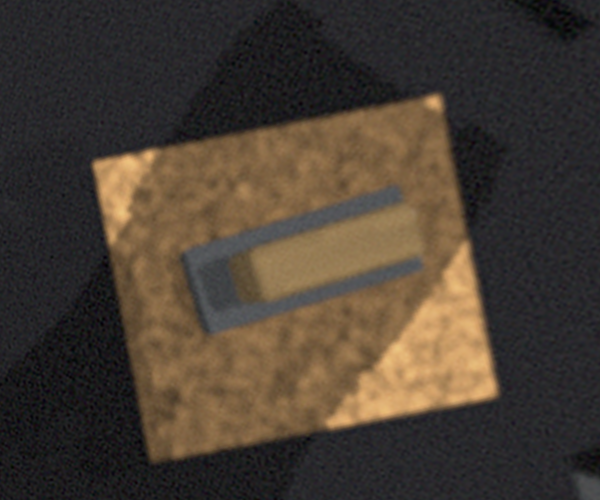

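```bash

python3 -m jog '[[[-0.9,-0.2,6,-0.7,8.5],[-0.9,-0.2,6,-0.7,8.5],[-0.9,-0.2,6,-0.7,8.5]]]' >/dev/null
python3 -c "from h import *;go(.526,-.361,.042,16.5)"
```

```text
t 2.75 p [ 0.525  -0.3596  0.1495] ang 16.54 F [-0.2  0.4 -0.3] gap 0.0850 -> d [-0.2   0.09 10.75] yaw 0.04
```

```bash

python3 -m jog '[[[-0.1,0.1,4,0,8.5],[-0.1,0.1,7,0,6],[-0.1,0.1,9,0,5],[-0.1,0.1,10.8,0,5],[-0.1,0.1,10.8,0,5]]]' 
python3 -m jog '[[[0,0,0,0,1.5],[0,0,0,0,1.5],[0,0,0,0,1.5],[0,0,0,0,1.5],[0,0,0,0,1.5]]]' 80
python3 -c "from h import *;go(.526,-.361,.042,16.5)"
```

```text
t: 3.17
eef_pos: [0.527, -0.3606, 0.0432]
orientation: [[-0.284, 0.959, -0.002], [0.959, 0.285, 0.002], [0.002, -0.002, -1.0]]
wrist_force: [-0.4, 0.3, -1.0]
finger_gap: 0.0499
t: 3.58
eef_pos: [0.5289, -0.363, 0.0466]
orientation: [[-0.283, 0.959, 0.003], [0.959, 0.283, -0.002], [-0.002, 0.002, -1.0]]
wrist_force: [-0.3, 1.3, 10.5]
finger_gap: 0.0187
t 3.58 p [ 0.5289 -0.363   0.0466] ang 16.47 F [-0.3  1.3 10.5] gap 0.0187 -> d [ 0.27 -0.22  0.46] yaw -0.03
```

```bash

python3 -m jog '[[[0,0,0,0,1.5],[0,0,0,0,1.5],[0,0,0,0,1.5]]]' 80
python3 -m jog '[[[0,0,-0.5,0,1.5],[0,0,-1,0,1.5],[0,0,-1,0,1.5]]]' 80
python3 - <<'E'
from h import *
cv2.imwrite("pics/w3.png",ctrl.grab_frame("wrist"))
E
```

```text
t: 3.83
eef_pos: [0.5289, -0.3629, 0.0466]
orientation: [[-0.283, 0.959, 0.003], [0.959, 0.283, -0.001], [-0.002, 0.002, -1.0]]
wrist_force: [0.0, 2.0, 10.3]
finger_gap: 0.0192
t: 4.08
eef_pos: [0.5283, -0.3629, 0.0561]
orientation: [[-0.283, 0.959, 0.002], [0.959, 0.283, -0.001], [-0.002, 0.001, -1.0]]
wrist_force: [0.9, -0.3, -1.6]
finger_gap: 0.0186
```

View pics/w3.png

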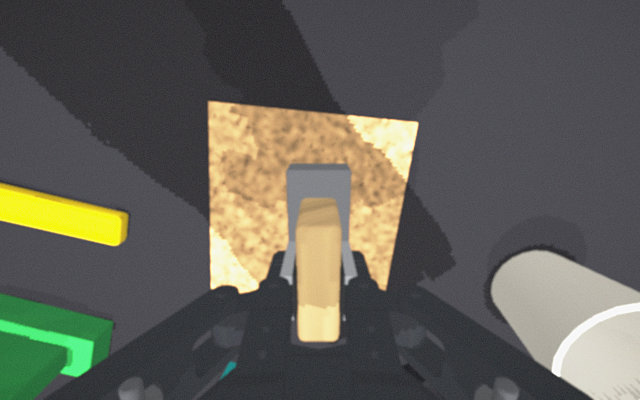

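```bash

python3 -m jog '[[[0,0,-4,0,1.5],[0,0,-8,0,1.5],[4,1,-9,7,1.5],[8,2,-9,14,1.5],[12,3,-9,15,1.5]]]'
python3 -c "from h import *;go(.592,-.0625,.14,1.5)"
```

```text
t: 4.55
eef_pos: [0.5227, -0.2382, 0.1454]
orientation: [[-0.016, 1.0, 0.002], [1.0, 0.016, -0.001], [-0.001, 0.002, -1.0]]
wrist_force: [0.9, 0.4, -1.6]
finger_gap: 0.0188
t 4.55 p [ 0.5227 -0.2382  0.1454] ang 0.92 F [ 0.9  0.4 -1.6] gap 0.0188 -> d [17.46  7.21  0.54] yaw -0.58
```

```bash

python3 -m jog '[[[17.4,7.2,0,-0.6,1.5],[17.4,7.2,0,-0.6,1.5],[17.4,7.2,0,-0.6,1.5],[17.4,7.2,0,-0.6,1.5],[17.4,7.2,0,-0.6,1.5]]]' >/dev/null
python3 -m jog '[[[0,0,0,0,1.5],[0,0,2,0,1.5],[0,0,4,0,1.5],[0,0,4,0,1.5]]]' >/dev/null
python3 -c "from h import *;go(.592,-.0625,.087,1.5)"
```

```text
t 5.30 p [ 0.588  -0.0631  0.101 ] ang 2.06 F [-1.5  0.  -2.9] gap 0.0187 -> d [0.04 0.41 1.4 ] yaw 0.56
```

```bash

python3 -m jog '[[[0,0.4,0,0.4,1.5],[0,0.4,0.7,0.4,1.5],[0,0.4,1.1,0.4,1.5],[0,0.4,1.1,0.4,1.5],[0,0.4,1.1,0.4,1.5]]]' >/dev/null
python3 -c "from h import *;go(.592,-.0625,.087,1.5);cv2.imwrite('pics/w4.png',ctrl.grab_frame('wrist'))"
```

```text
t 5.72 p [ 0.5941 -0.0631  0.0936] ang 1.65 F [-1.   0.1 -1.7] gap 0.0194 -> d [ 0.06 -0.2   0.66] yaw 0.15
```

View pics/w4.png

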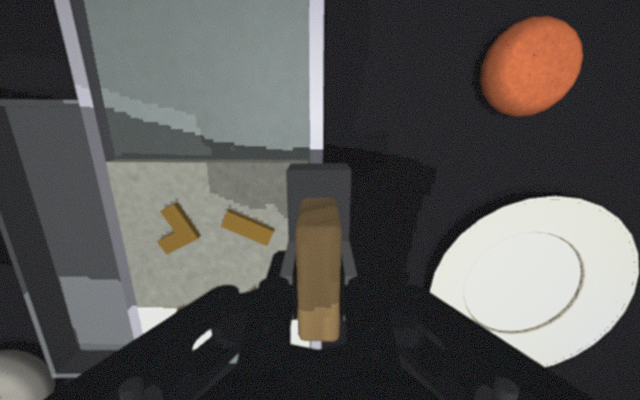

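```bash

python3 -m jog '[[[0,0,0.3,0,1.5],[0,0,0.5,0,1.5],[0,0,0.6,0,1.5],[0,0,0.6,0,1.5],[0,0,0.6,0,1.5]]]' >/dev/null
python3 -c "from h import *;go(.592,-.0625,.087,1.5)"
python3 -m jog '[[[0,0,0.1,0,1.5],[0,0,0.2,0,1.5],[0,0,0.2,0,1.5],[0,0,0.2,0,1.5]]]' >/dev/null
python3 -c "from h import *;go(.447,-.0665,.087,1.5)"
```

```text
t 6.18 p [ 0.594  -0.0629  0.0873] ang 1.66 F [-0.   0.5 -2.6] gap 0.0192 -> d [ 0.05 -0.2   0.03] yaw 0.16
t 6.52 p [ 0.5942 -0.063   0.0856] ang 1.66 F [ 0.  -0.7  0.8] gap 0.0189 -> d [  0.07 -14.73  -0.15] yaw 0.16
```

```bash

python3 -m jog '[[[0,0,-0.1,0,1.5],[0,-1,-0.1,0,1.5],[0,-2.2,-0.1,0,1.5],[0,-3.4,-0.1,0,1.5],[0,-4.6,-0.1,0,1.5]]]'|tail -2
python3 -m jog '[[[0,-1.2,0,0,1.5],[0,-2.4,0,0,1.5],[0,-3.6,0,0,1.5],[0,-4.8,0,0,1.5],[0,-6,0,0,1.5]]]' |tail -2
python3 -m jog '[[[0,-1.2,0,0,1.5],[0,-2.4,0,0,1.5],[0,-3.4,0,0,1.5],[0,-4.3,0,0,1.5],[0,-4.3,0,0,1.5]]]' |tail -2
python3 -c "from h import *;go(.447,-.0665,.087,1.5);cv2.imwrite('pics/w5.png',ctrl.grab_frame('wrist'))"
```

```text
wrist_force: [0.2, 0.5, -1.6]
finger_gap: 0.0187
wrist_force: [0.3, 0.4, -1.4]
finger_gap: 0.0195
wrist_force: [0.5, 0.1, -0.7]
finger_gap: 0.019
t 7.77 p [ 0.4436 -0.0672  0.0864] ang 1.65 F [ 0.5  0.1 -0.7] gap 0.0190 -> d [ 0.06  0.34 -0.06] yaw 0.15
```

View pics/w5.png

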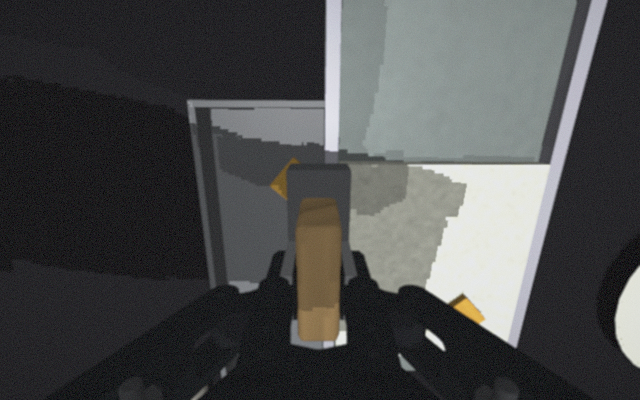

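```bash

python3 -m jog '[[[0,0,-2,0,1.5],[0,0,-4,0,1.5],[-2,4,-4,0,1.5],[-5,8,-4,0,1.5],[-7.2,11,-4,0,1.5]]]' >/dev/null
python3 -m jog '[[[0,4,0,0,1.5],[0,4.2,0,0,1.5],[0,4.2,0,0,1.5]]]' >/dev/null
python3 -c "from h import *;go(.594,-.136,.087,1.5);cv2.imwrite('pics/w6.png',ctrl.grab_frame('wrist'))"
```

```text
t 8.48 p [ 0.5953 -0.1311  0.125 ] ang 1.66 F [-0.3  0.4 -2. ] gap 0.0188 -> d [-0.49 -0.14  3.8 ] yaw 0.16
```

View pics/w6.png

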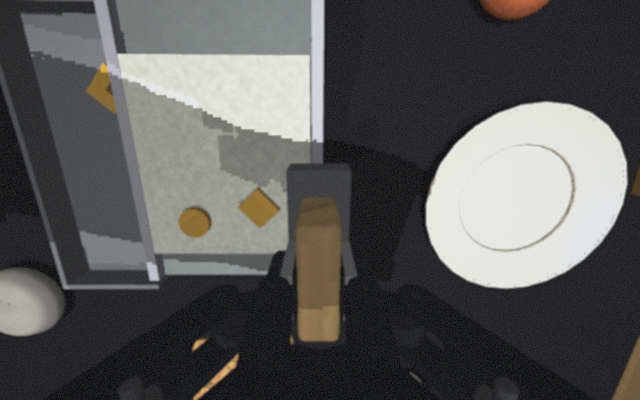

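```bash

python3 -m jog '[[[-0.5,-0.1,1.5,0,1.5],[-0.5,-0.1,3,0,1.5],[-0.5,-0.1,3.8,0,1.5],[-0.5,-0.1,3.8,0,1.5]]]' |tail -2
python3 -c "from h import *;go(.444,-.14,.087,1.5)"
python3 -m jog '[[[0,-0.5,0,0,1.5],[0,-1.5,0,0,1.5],[0,-2.6,0,0,1.5],[0,-3.8,0,0,1.5],[0,-5,0,0,1.5]]]'|tail -2
python3 -m jog '[[[0,-1.2,0,0,1.5],[0,-2.4,0,0,1.5],[0,-3.6,0,0,1.5],[0,-4.8,0,0,1.5],[0,-6,0,0,1.5]]]' |tail -2
python3 -m jog '[[[0,-1.2,0,0,1.5],[0,-2.4,0,0,1.5],[0,-3.4,0,0,1.5],[0,-4.1,0,0,1.5],[0,-4.1,0,0,1.5]]]' |tail -2
python3 -m jog '[[[0,0,-2,0,1.5],[0,0,-4,0,1.5],[-1,0,-8,0,1.5],[-4,0,-12,0,1.5],[-8,0,-14,0,1.5]]]' >/dev/null
python3 -m jog '[[[-3,-2,0,0,1.5],[-6,-4,0,0,1.5],[-6,-4,0,0,1.5]]]' >/dev/null
python3 ortho.py pics/w7 .03 .60 .02 2000 540 460
python3 -c "from h import *;go(.526,-.245,.13,1.5)"
```

```text
wrist_force: [-0.5, -0.3, -1.6]
finger_gap: 0.0193
t 8.87 p [ 0.5909 -0.1355  0.0871] ang 1.66 F [-0.5 -0.3 -1.6] gap 0.0193 -> d [ -0.03 -14.69   0.04] yaw 0.16
wrist_force: [0.6, 0.3, -2.0]
finger_gap: 0.019
wrist_force: [0.1, -0.4, -1.8]
finger_gap: 0.0188
wrist_force: [0.1, 0.1, -1.3]
finger_gap: 0.0188
[ 0.40174902 -0.19783071  0.35866532]
t 10.83 p [ 0.4045 -0.2747  0.2233] ang 1.43 F [ 0.2  0.7 -2.3] gap 0.0189 -> d [ 2.67 12.21  9.33] yaw -0.07
```

View pics/w7.png

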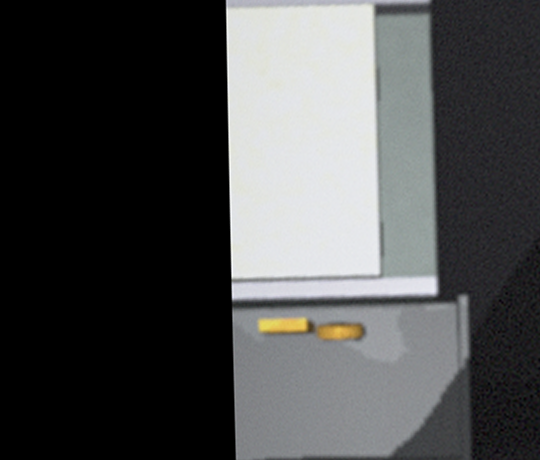

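```bash

python3 -m jog '[[[4,0,0,0,1.5],[8,0,0,0,1.5],[12,0,0,0,1.5],[13,0,0,0,1.5],[13,0,0,0,1.5]]]' >/dev/null
python3 ortho.py pics/w8 .03 .60 .06 2000 600 480
python3 -c "from h import *;go(.526,-.245,.13,1.5)"
```

```text
[ 0.39960505 -0.06095566  0.35873106]
t 11.30 p [ 0.4023 -0.1409  0.2233] ang 1.84 F [ 0.   0.3 -1.1] gap 0.0190 -> d [-10.8   12.02   9.35] yaw 0.34
```

View pics/w8.png

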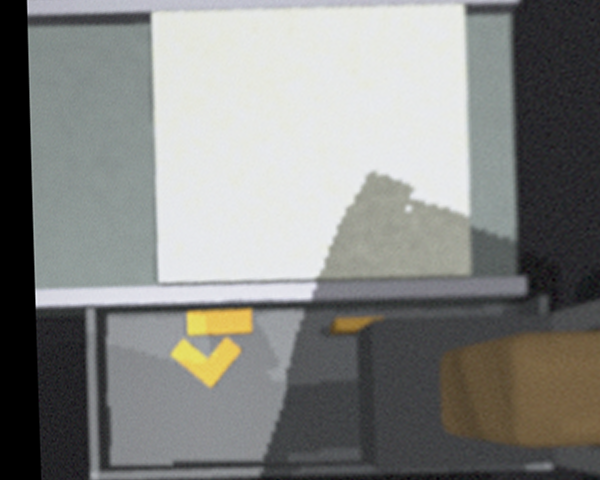

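```bash

python3 -m jog '[[[-4,4,0,0.2,1.5],[-8,8,2,0.3,1.5],[-10,11,4,0.3,1.5],[-10,12.1,6,0.3,1.5],[-10,12.1,8,0.3,1.5]]]' >/dev/null
python3 -m jog '[[[0,0,1,0,1.5],[0,0,1,0,1.5]]]' >/dev/null
python3 -c "from h import *;go(.527,-.230,.0762,1.5)"
```

```text
t 11.88 p [ 0.5241 -0.2389  0.13  ] ang 1.32 F [ 0.5  0.5 -1.9] gap 0.0192 -> d [0.87 0.33 5.38] yaw -0.18
```

```bash

python3 -m jog '[[[0.8,0.3,2,-0.2,1.5],[0.8,0.3,4,-0.2,1.5],[0.8,0.3,5.3,-0.2,1.5],[0.8,0.3,5.3,-0.2,1.5],[0.8,0.3,5.3,-0.2,1.5]]]' >/dev/null
python3 -c "from h import *;go(.521,.004,.0762,1.5)"
```

```text
t 12.30 p [ 0.5282 -0.2308  0.0814] ang 1.55 F [-0.5  0.2 -1.8] gap 0.0188 -> d [23.49 -0.09  0.51] yaw 0.05
```

```bash

python3 -m jog '[[[0,0,0.3,0,1.5],[0,0,0.3,0,1.5],[0,0,0.3,0,1.5]]]' >/dev/null
python3 -c "from h import *;go(.521,.004,.0762,1.5)"
```

```text
t 12.55 p [ 0.5288 -0.231   0.078 ] ang 1.55 F [-0.6  0.  -2.3] gap 0.0189 -> d [23.51 -0.14  0.16] yaw 0.05
```

```bash

python3 -m jog '[[[0.5,0,0.15,0,1.5],[1.2,0,0.15,0,1.5],[2.2,0,0.15,0,1.5],[3.4,0,0.15,0,1.5],[4.6,0,0.15,0,1.5]]]' |grep -E "eef|force"
python3 -m jog '[[[1.2,0,0,0,1.5],[2.4,0,0,0,1.5],[3.6,0,0,0,1.5],[4.8,0,0,0,1.5],[6,0,0,0,1.5]]]' |grep -E "eef|force"
python3 -m jog '[[[1.2,0,0,0,1.5],[2.4,0,0,0,1.5],[3.6,0,0,0,1.5],[4.8,0,0,0,1.5],[6,0,0,0,1.5]]]' |grep -E "eef|force"
python3 -m jog '[[[1,0,0,0,1.5],[2,0,0,0,1.5],[3,0,0,0,1.5],[4,0,0,0,1.5],[4.5,0,0,0,1.5]]]' |grep -E "eef|force"
python3 -c "from h import *;go(.521,.004,.0762,1.5)"
```

```text
eef_pos: [0.5271, -0.1837, 0.0756]
wrist_force: [0.4, -3.8, -1.0]
eef_pos: [0.5255, -0.1235, 0.0756]
wrist_force: [0.1, -4.8, 0.5]
eef_pos: [0.5237, -0.0636, 0.0756]
wrist_force: [0.5, -6.1, 1.8]
eef_pos: [0.5224, -0.0184, 0.0756]
wrist_force: [0.2, -6.1, 2.4]
t 14.22 p [ 0.5224 -0.0184  0.0756] ang 1.60 F [ 0.2 -6.1  2.4] gap 0.0188 -> d [ 2.24 -0.08 -0.06] yaw 0.10
```

```bash

python3 -m jog '[[[0.6,0,0,0,1.5],[1.2,0,0,0,1.5],[1.6,0,0,0,1.5],[1.8,0,0,0,1.5],[1.8,0,0,0,1.5]]]' |grep -E "eef|force"
python3 -m jog '[[[0.2,0,0,0,1.5],[0.4,0,0,0,1.5],[0.4,0,0,0,1.5]]]' |grep -E "eef|force"
python3 -m jog '[[[0.2,0,0,0,1.5],[0.4,0,0,0,1.5],[0.4,0,0,0,1.5]]]' |grep -E "eef|force"
```

```text
eef_pos: [0.522, -0.0011, 0.0755]
wrist_force: [-0.5, -0.6, -1.3]
eef_pos: [0.5219, 0.0019, 0.0755]
wrist_force: [0.5, -8.0, 1.7]
eef_pos: [0.522, 0.0033, 0.0762]
wrist_force: [-3.6, -29.6, 13.7]
```

```bash

python3 -m jog '[[[-0.5,0,0,0,1.5],[-1.5,0,0,0,1.5],[-3,0,0,0,1.5],[-3,0,-3,0,1.5],[-3,0,-6,0,1.5]]]' |grep -E "eef|force"
python3 -m jog '[[[-4,0,0,0,1.5],[-8,0,0,0,1.5],[-12,0,0,0,1.5],[-16,0,0,0,1.5],[-20,0,0,0,1.5]]]' >/dev/null
python3 -m jog '[[[-4,0,0,-7,1.5],[-8,0,0,-14,1.5],[-11,0,0,-15,1.5],[-11,0,0,-15,1.5]]]' >/dev/null
python3 -c "from h import *;go(.526,-.361,.075,16.0)"
```

```text
eef_pos: [0.5211, -0.0244, 0.1347]
wrist_force: [1.2, 0.3, -1.3]
t 16.30 p [ 0.5303 -0.3389  0.1346] ang 16.42 F [ 1.2 -1.8 -1.9] gap 0.0190 -> d [-2.   -1.03  5.96] yaw 0.42
```

```bash

python3 -m jog '[[[-1.5,-0.8,2,0,1.5],[-2,-1,5,0,1.5],[-2,-1,7,0,1.5],[-2,-1,8,0,1.5],[-2,-1,8,0,1.5]]]' |grep -E "eef|force"
python3 -m jog '[[[0,0,0.3,0,1.5],[0,0,0.5,0,1.5],[0,0,0.5,0,1.5],[0,0,0.5,0,1.5]]]' |grep -E "eef|force"
```

```text
eef_pos: [0.5258, -0.3545, 0.0529]
wrist_force: [-0.1, 0.7, -2.0]
eef_pos: [0.5278, -0.3558, 0.0515]
wrist_force: [1.0, 0.1, -1.8]
```

```bash

python3 -m jog '[[[0,0,0.2,0,1.5],[0,0,0.3,0,1.5],[0,0,0.3,0,1.5]]]' |grep -E "eef|force"
python3 -m jog '[[[0,0,0.1,0,1.5],[0,0,0.2,0,1.5],[0,0,0.2,0,1.5]]]' |grep -E "eef|force"
```

```text
eef_pos: [0.5273, -0.3557, 0.0474]
wrist_force: [-0.5, 0.8, -1.7]
eef_pos: [0.5275, -0.3561, 0.0466]
wrist_force: [-2.8, 0.3, 12.5]
```

```bash

python3 -m jog '[[[0,0,-0.2,0,1.5],[0,0,-0.2,0,3],[0,0,-0.2,0,5],[0,0,-0.2,0,6],[0,0,-0.2,0,6]]]' |grep -E "eef|force|gap"
python3 -m jog '[[[0,0,-2,0,6],[0,0,-5,0,6],[0,0,-9,0,6],[0,0,-13,0,6],[0,0,-16,0,6]]]' |grep -E "eef|force"
python3 -m jog '[[[4,-2,-2,0,6],[8,-4,-2,0,6],[12,-8,-2,0,6],[14,-10,-2,0,6],[14,-10,-2,0,6]]]' |grep -E "eef|force"
python3 - <<'E'
from h import *
w=ctrl.grab_frame("wrist"); s=ctrl.grab_frame("scene")
s=s[120:280,170:440]
cv2.imwrite("pics/f.png",np.vstack([cv2.resize(w,(432,270)),cv2.resize(s,(432,256))]) )
E
```

```text
eef_pos: [0.5273, -0.3557, 0.0473]
wrist_force: [0.4, -1.0, 0.2]
finger_gap: 0.0601
eef_pos: [0.5275, -0.3558, 0.2108]
wrist_force: [0.7, -0.8, 0.5]
eef_pos: [0.3871, -0.2471, 0.2274]
wrist_force: [0.6, -0.1, 0.5]
```

View pics/f.png

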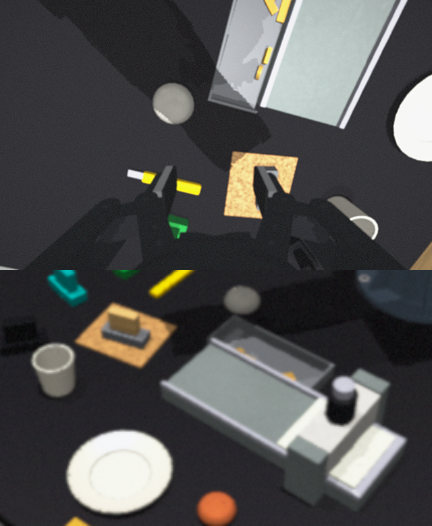

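```bash
python3 - <<'E'
from h import *
im=ctrl.grab_frame("scene").astype(float); cm=cam("scene"); a=np.radians(1.5)
for bx in (-.03,0.,.03):
    v=[]
    for by in np.arange(.02,.075,.004):
        X=[.521+bx*np.cos(a)-by*np.sin(a),.004+bx*np.sin(a)+by*np.cos(a),.042]
        u,w=proj(cm,X); v.append(int(cv2.getRectSubPix(im.astype(np.float32),(1,1),(u,w)).mean()))
    print(bx,v)
E
```

```text
-0.03 [149, 150, 151, 152, 149, 158, 208, 239, 244, 243, 240, 234, 233, 232]
0.0 [145, 146, 148, 150, 149, 164, 214, 240, 243, 244, 240, 232, 229, 228]
0.03 [146, 146, 147, 148, 150, 163, 217, 240, 244, 243, 216, 163, 152, 154]
```

```bash
python3 -c "
from bench import ctrl
print(ctrl.get_obs()['t'],ctrl.close_job())"
```

```text
the job is handed in; nothing more can be done
18.95 None
```

The job is done and handed in at 18.95 s of the 58 s allowed.

- **Offcuts:** I gripped the scraper by its handle and wiped the plate in two passes. A close view after the second pass showed all four offcuts in the trough and the plate clear.
- **Plate:** I pushed it under the bridge with the scraper's end, until the push force rose to about 30 N. That came within 1 mm of where the end stop should be. A camera check afterwards put the rear edge at bench y ≈ +43 mm, against +45 mm expected. The 2 mm difference is within the calibration error, and the edge was square to the bench.
- **Scraper:** It is released on the cork pad, and the last picture shows it standing upright near the pad's middle. The gripper was clear of everything at the end.
- **Bystanders:** The ones in view looked undisturbed in the last picture. I did not measure their positions.

No check failed. Apart from that 2 mm, the only disagreement was about 3 mm between the top-camera and wrist-camera estimates of where the plate started, and I allowed for it.

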